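# Hold the sprung lid of the incubation box at 50 degrees

## Task

The dishes in the small incubation box are to be looked at: slide the orange catch on its left side all the way outward while the lid is still down, then raise the blue lid by its handle to 50 degrees, level with the red bar on the angle plate. The lid springs shut, so keep hold of it: your program finishes while the gripper is still holding the lid still at 50 degrees. Leave the box where it is and do not disturb the other things on the worktop.

Things in the scene. Friction and masses are not known exactly. Their poses are not given: they have to be found in the camera images.
- box: white incubation box, fixed, 156 (x) x 204 (y) mm, rim 85 mm high; blue lid 12 mm thick, top face 97 mm above the worktop. Origin under its centre, on the worktop; x points from the front (handle) to the hinge side, y to the catch side, z up. On the -y side an upright white plate, up to 181 mm high, has black ticks every 10 degrees about the hinge and a red bar at 50 degrees.
- lid (a joint): angle of the blue lid, rad: 0 closed, grows as the lid opens upward, stop at 1.35; 50 degrees is 0.873. Weight and a closing spring shut it when it is let go: it takes 2 N (closed) to 3 N (at 50 degrees) at the handle, at right angles to the lid. While the catch is closed its tongue blocks the lid.
- lid_hinge (a point): middle of the lid's hinge axis, at box x = +78 mm, y = 0, z = 91 mm; the axis runs along the box's y
- lid_handle (a point): middle of the handle's round steel bar, diameter 12 mm, 110 mm long along the box's y, between two side arms. The bar is 50 mm in front of the lid's front edge and 206 mm from the hinge axis, in the lid's mid-plane: at box x = -128 mm, z = 91 mm when closed. It can be pinched from above and turns between the fingers.
- catch (a joint): travel of the orange catch, m: 0 closed (tongue over the lid's edge), grows as it slides outward along the box's +y axis to its stop at 0.040; stays where it is left; friction about 2.5 N
- catch_tab (a point): grip point of the catch's upright orange tab, 14 mm before its top end; tab 14 mm thick along the box's y, 36 mm along its x. At box x = -35 mm, y = 128 mm + travel, z = 136 mm. Below it, 102 to 112 mm above the worktop, the steel tongue reaches 40 mm towards the lid.
- slide_box: dark blue closed plastic box of slides, 36 x 87 x 47 mm, a bystander; origin at the centre of its underside
- timer: white bench timer lying flat, 68 x 62 x 18 mm, a bystander; origin at the centre of its underside
- vial_stain: small vial with red cap, diameter 29, 63 mm tall, a bystander; origin at the centre of its underside
- beaker: small clear beaker, diameter 49, 62 mm tall, a bystander; origin at the centre of its underside
- marker_red: red and white marker pen lying down, 17 x 135 x 16 mm, a bystander; origin at the centre of its underside

How it is judged:
By the outcome, as a careful person would: the job done as asked, in the order asked, and still so for the second after the job is handed in, while the arm keeps its last pose, push and grip.
It also fails if it takes over 51 s, if anything falls off the work surface, if the arm or the gripper's body presses on something with over 40 N, if the wrist force passes 120 N, or if a joint passes its speed limit or range.

## Robot

A 6-joint arm with a two-finger parallel gripper is mounted at the origin on a cart in front of the work surface, level with it; the furniture and walls round the work are solid. World frame = base frame: x ahead of the robot, y to its left, z up, the work surface at z = 0. Lengths are in m, angles in rad, forces in N, time in s.
With the tool pointing down it reaches from about 0.3 to 0.85 m from the base axis. Payload 4.2 kg.
Tool frame: the origin (TCP) lies midway between the tips of the shut fingers; the grasp point (between the pads) lies 19 mm behind it (ctrl.hold_point_z is the distance from the TCP to the grasp point, in m); z points along the fingers, y is the line along which they close (so a half turn about z gives the same grasp; the last joint's range is limited). The gripper opens to 91 mm and grips with 3 to 60 N. Pads are 32 mm wide; open, the fingers measure 118 mm over their backs; the gripper's body (76 mm by 178 mm) begins 60 mm behind the grasp point.
Start: joints at [-1.156, 0.32, 1.565, -0, 1.257, -0.02], TCP at [0.242, -0.522, 0.214] pointing down, gripper open.
Joint ranges: [-3.11, 3.11], [-0.84, 2.01], [0.21, 2.61], [-1.34, 4.49], [0.05, 2.63], [-2.56, 2.56]. Speed limits (rad/s): [2.57, 2.57, 3.14, 3.14, 3.14, 3.14].

## Interface

Orientations are given as a unit quaternion [w, x, y, z].
In Python, from rig import ctrl gives the robot as it stands.
- The arm moves only by the tool apply_moves, never from a script. Its argument "rows" is text: rows parted by semicolons, each of 6 numbers parted by spaces: the shift along the tool's x, y, z in m, then the turn, a rotation vector about the tool's x, y, z in rad. A call has 1 to 20 rows; each row shifts and turns the commanded pose from where the row before left it, along the tool's axes as they then stand; what a row does not reach is not made up. A row lasts 1/10 s, in which the tool goes at most 50 mm and 8.59 degrees, less where a joint would pass 70% of its speed; a pose out of reach is approached as far as the arm can. A call with a gripper value outside its range is refused whole. "jaw" is the opening, from 0 (shut) to 1 (fully open), set as the call begins (left out, the last holds). The fingers move at their own pace and stop on an object; "force" is the grip in N (left out, the last holds). Time passes only in rows, so rows that do not move let the fingers close. It gives the time, the measured TCP pose, the force, the opening and the grip force at its end, in the units of the state.
- ctrl.state(): the state, without advancing time (a new reading comes with each control period).
- ctrl.capture(name): name is "scene" or "top" or "wrist"; returns the picture (420x560x3 uint8, red, green, blue); there is no depth.
- ctrl.camera_model(name): a dict with "vfov" (degrees; the focal length in pixels is half the picture's height over the tangent of half this angle, whatever the lens; pixels are square), "cx", "cy" (the principal point, pixels), "R" (3x3) and "t" (3): a world point X has camera coordinates R X + t; the wrist camera has in their place "mount" (4x4, takes a point from camera to tool coordinates, whose origin is the TCP and whose axes are the flange's). Camera axes: x right, y down, z forward; pixel columns grow to the right and rows downward; lengths in m; the calibration is good to about 2 mm. A picture is of the moment at which its call begins: read the wrist's pose just before it. camera_model takes no time and is no camera call.
- ctrl.close_job(): hands the job in; it is judged then, once.
Trained networks look in the newest picture that a camera, given by its name, has taken for a name from the list of things; names that differ only in an ending like _2 or _b are one class to them, and where a whole thing is asked for, a point or a joint stands for the part that bears it (a point fixed in the world has none). Each returns a list of dicts, best first, with "conf" (0 to 1); they miss things now and then, are a little off and sometimes report something else, mostly with a low value. They report only what shows in the picture. A call takes as long as a camera call.
- ctrl.cut_out(camera, name): "mask" (420x560 bool, what is visible of it).
- ctrl.place_of(camera, name): "centre" ([x, y, z] in m, in world coordinates, good to about 4 mm: a listed point, or the origin of a listed thing).
The state is a dict: "t": time; "q": joint angles; "joint_vel": joint speeds; "effort": joint torques, N m; "position": TCP position; "eef_rot": TCP orientation; "contact_force": force on the tool from outside, world axes, zero at the start; "moment": the same for the moment, N m; "gripper_width": finger opening in m; "grip_force": force on a finger pad.
Only numpy, scipy, OpenCV 4.12 (cv2) and the standard library are available. Lean on these libraries where they do the work, as an engineer would, in place of code of your own. Each camera call takes 0.05 s, during which the arm holds its last target. There are 200 camera calls.

## Working session

There is one attempt and no reset: what is moved stays moved. The work goes in short steps, Python scripts to look and compute and a tool call to move; the robot and the scene stay as the last step left them, time stands still between calls to the robot, and variables do not carry over. Pictures are saved under pics/ and viewed, at most 10 in all, crops included, and the job is handed in when it is done.

Besides the shell and the picture viewer there is one more tool, called after "Request:" as a command line: name --argument value ..., lists and objects as JSON in quotes. apply_moves: Moves the arm, as the interface text tells. Its arguments: {"type":"object","properties":{"rows":{"type":"string"},"jaw":{"type":"number"},"force":{"type":"number"}},"required":["rows"]}

```bash
mkdir -p pics; ls
python3 - <<'E'
from rig import ctrl
import cv2,numpy as np
for c in ("scene","top"):
    im=ctrl.capture(c); cv2.imwrite(f"pics/{c}0.png",im[:,:,::-1])
    for n in ["box","lid_hinge","lid_handle","catch_tab","slide_box","timer","vial_stain","beaker","marker_red"]:
        r=ctrl.place_of(c,n)
        print(c,n,[(np.round(d["centre"],3).tolist(),round(d["conf"],2)) for d in r[:2]])
s=ctrl.state(); print(s["t"],s["position"],s["eef_rot"],s["contact_force"],s["gripper_width"])
E
```

```text
pics
scene box [([0.564, 0.137, 0.0], 0.92)]
scene lid_hinge [([0.638, 0.154, 0.094], 0.57)]
scene lid_handle [([0.432, 0.108, 0.092], 0.65)]
scene catch_tab [([0.501, 0.258, 0.136], 0.56)]
scene slide_box [([0.482, 0.429, -0.002], 0.81)]
scene timer []
scene vial_stain [([0.662, 0.378, 0.0], 0.37)]
scene beaker [([0.585, 0.413, -0.001], 0.86)]
scene marker_red [([0.502, 0.257, 0.135], 0.51), ([0.389, -0.442, -0.004], 0.48)]
top box [([0.566, 0.138, 0.003], 0.61)]
top lid_hinge []
top lid_handle [([0.438, 0.114, 0.088], 0.92)]
top catch_tab [([0.502, 0.258, 0.135], 0.79)]
top slide_box [([0.483, 0.427, 0.002], 0.82)]
top timer [([0.389, -0.205, 0.003], 0.73)]
top vial_stain [([0.659, 0.377, 0.003], 0.66)]
top beaker [([0.584, 0.411, 0.001], 0.61)]
top marker_red [([0.389, -0.44, 0.0], 0.45)]
1.0 [ 0.2421959  -0.52151575  0.21400701] [ 7.34877102e-05  9.76459793e-01  2.15699484e-01 -7.24397145e-07] [ 0.58993024  0.19644615 -0.6859059 ] 0.09109402361875356
```

View pics/scene0.png

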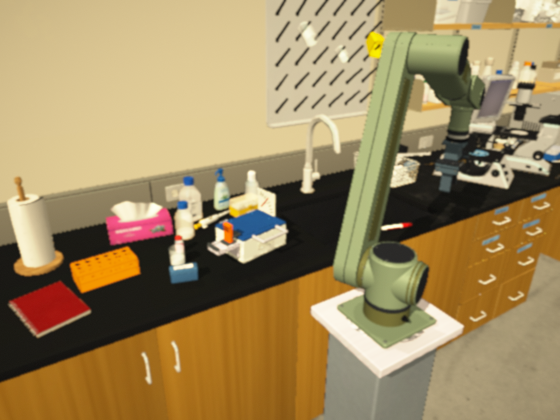

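View pics/top0.png

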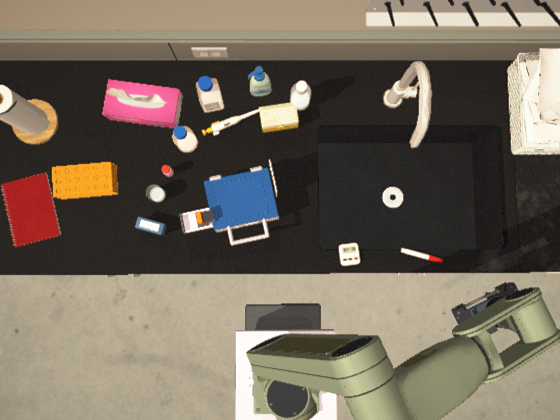

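Run:
```python
import numpy as np
from scipy.optimize import least_squares
P=[([0,0],[.565,.1375]),([-.128,0],[.435,.111]),([-.035,.128],[.5015,.258]),([.078,0],[.638,.154])]
f=lambda p:np.concatenate([[p[0]+np.cos(p[2])*a[0]-np.sin(p[2])*a[1]-b[0],p[1]+np.sin(p[2])*a[0]+np.cos(p[2])*a[1]-b[1]] for a,b in P])
r=least_squares(f,[.56,.14,0]);print(r.x,np.degrees(r.x[2]),r.fun)
```

```text
[0.56222203 0.13814904 0.20603147] 11.804733746276298 [-0.00277797  0.00064904  0.00192917  0.0009632   0.00027642 -0.00171829
  0.00057237  0.00010604]
```

The box fits at about (0.562, 0.138) with yaw 11.8°. In the top view the catch is at pixel (200,218) and the handle bar at (250,238), and both match the network's positions. Next I'll work out the approach.

```bash
cat > h.py <<'E'
from rig import ctrl
import numpy as np
from scipy.spatial.transform import Rotation as Ro
BX=[.5622,.1381,.206]
def w(bx,by,z,B=None):
    x,y,a=B or BX
    return np.array([x+np.cos(a)*bx-np.sin(a)*by,y+np.sin(a)*bx+np.cos(a)*by,z])
def down(yaw): # tool z down, tool x at yaw
    return Ro.from_matrix(np.array([[np.cos(yaw),np.sin(yaw),0],[np.sin(yaw),-np.cos(yaw),0],[0,0,-1]]))
def cur():
    s=ctrl.state(); q=s["eef_rot"]; return np.array(s["position"]),Ro.from_quat([q[1],q[2],q[3],q[0]])
def delta(p,R):
    p0,R0=cur()
    print("shift",np.round(R0.inv().apply(p-p0),4),"rot",np.round((R0.inv()*R).as_rotvec(),4))
E
python3 - <<'E'
from h import *
print(ctrl.hold_point_z); delta(w(-.035,.128,.23),down(.206)); print(w(-.035,.128,.23), ctrl.camera_model("wrist"))
E
```

```text
0.0188
shift [ 0.563  -0.596  -0.0161] rot [1.000e-04 0.000e+00 2.288e-01]
[0.5017581  0.25623457 0.23      ] {'vfov': 60.37788090817996, 'cx': 276.34908754856025, 'cy': 207.63352509512424, 'mount': array([[-6.38060493e-04, -9.67067789e-01, -2.54518142e-01,
         6.97814302e-02],
       [ 9.99999376e-01, -8.50534051e-04,  7.24757728e-04,
        -4.79562312e-05],
       [-9.17366199e-04, -2.54517520e-01,  9.67067728e-01,
        -1.71494726e-01],
       [ 0.00000000e+00,  0.00000000e+00,  0.00000000e+00,
         1.00000000e+00]])}
```

Request:
apply_moves --rows "0 0 -0.03 0 0 0; 0 0 -0.03 0 0 0; 0.015 -0.015 -0.03 0 0 0; 0.028 -0.03 0 0 0 0; 0.028 -0.03 0 0 0 0; 0.028 -0.03 0 0 0 0; 0.028 -0.03 0 0 0 0; 0.028 -0.03 0 0 0 0; 0.028 -0.03 0 0 0 0; 0.028 -0.03 0 0 0 0; 0.028 -0.03 0 0 0 0; 0.028 -0.03 0 0 0 0; 0.028 -0.03 0 0 0 0; 0.028 -0.03 0 0 0 0; 0.028 -0.03 0 0 0 0; 0.028 -0.03 0 0 0 0; 0.028 -0.03 0 0 0 0; 0.028 -0.03 0 0 0 0; 0.028 -0.03 0 0 0 0; 0.015 -0.015 0 0 0 0.115" --jaw 0.6

```text
t: 3.0
position: [0.4614, 0.1453, 0.3038]
eef_rot: [-0.0, 0.987, 0.159, 0.0]
contact_force: [0.1, -0.2, -0.1]
gripper_width: 0.0548
grip_force: 0.0
```

Run:
```python
from h import *
print(ctrl.state()["t"],cur()[0]);delta(w(-.035,.128,.23),down(.206))
```

```text
3.0 [0.46140784 0.14528538 0.30380138]
shift [ 0.0731 -0.0926  0.0739] rot [-0.0008 -0.0005  0.1135]
```

Request:
apply_moves --rows "0.024 -0.031 0.01 0 0 0; 0.024 -0.031 0.01 0 0 0; 0.025 -0.03 0.01 0 0 0; 0 0 0 0 0 0.113; 0 0 0 0 0 0; 0 0 0 0 0 0"

```text
t: 3.6
position: [0.5012, 0.2524, 0.2741]
eef_rot: [0.0, 0.995, 0.104, 0.0]
contact_force: [-0.7, 0.8, 1.0]
gripper_width: 0.0548
grip_force: 0.0
```

```bash
cat > look.py <<'E'
import sys,cv2
from h import *
p,R=cur(); im=ctrl.capture("wrist"); cv2.imwrite(f"pics/{sys.argv[1]}.png",im[:,:,::-1])
for n in ["box","lid_hinge","lid_handle","catch_tab"]:
    r=ctrl.place_of("wrist",n); print(n,[(np.round(d["centre"],3).tolist(),round(d["conf"],2)) for d in r[:2]])
m=ctrl.camera_model("wrist"); M=m["mount"]; f=210/np.tan(np.radians(m["vfov"]/2))
def px(X):
    c=M[:3,:3].T@(R.inv().apply(X-p)-M[:3,3]); return np.round([m["cx"]+f*c[0]/c[2],m["cy"]+f*c[1]/c[2]],1)
print("tab top",px(w(-.035,.128,.15)),"bar ends",px(w(-.128,.055,.091)),px(w(-.128,-.055,.091)),"corner",px(w(-.078,.102,.097)))
print(ctrl.state()["t"],p); delta(w(-.035,.128,.117),down(.206))
E
python3 look.py w1
```

```text
box [([0.557, 0.14, 0.002], 0.78)]
lid_hinge [([0.639, 0.154, 0.091], 0.8)]
lid_handle [([0.436, 0.111, 0.09], 0.64)]
catch_tab [([0.498, 0.258, 0.137], 0.94)]
tab top [271.3 197. ] bar ends [340.7 269.8] [444.  269.9] corner [297.7 226.6]
3.85 [0.50117788 0.25242575 0.27405154]
shift [ 0.0012 -0.004   0.1575] rot [-0.0001 -0.0009  0.0006]
```

View pics/w1.png

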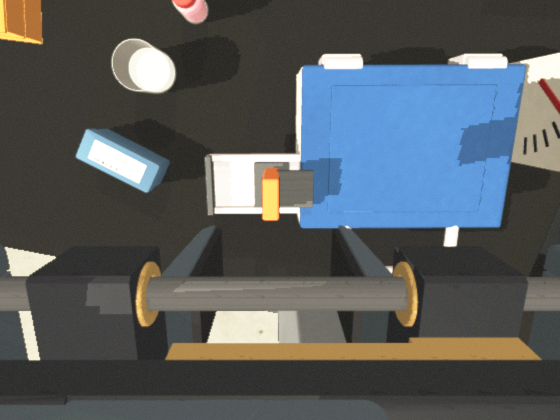

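The tab top shows at (271,197) and the lid corner at (298,227). Both match the predicted pixels, so I'm descending and gripping the tab.

Request:
apply_moves --rows "0.001 -0.004 0.025 0 0 0; 0 0 0.03 0 0 0; 0 0 0.03 0 0 0; 0 0 0.03 0 0 0; 0 0 0.025 0 0 0; 0 0 0.015 0 0 0; 0 0 0 0 0 0; 0 0 0 0 0 0"

```text
t: 4.65
position: [0.5019, 0.2567, 0.1195]
eef_rot: [-0.0, 0.995, 0.103, 0.0]
contact_force: [-0.2, 0.2, -0.4]
gripper_width: 0.0546
grip_force: 0.0
```

Request:
apply_moves --rows "0 0 0 0 0 0; 0 0 0 0 0 0; 0 0 0 0 0 0; 0 0 0 0 0 0; 0 0 0 0 0 0; 0 0 0 0 0 0; 0 0 0 0 0 0" --jaw 0 --force 15

```text
t: 5.35
position: [0.5015, 0.257, 0.1191]
eef_rot: [-0.0, 0.995, 0.104, 0.0]
contact_force: [0.5, 0.9, 1.5]
gripper_width: 0.0143
grip_force: 15.0
```

Request:
apply_moves --rows "0 -0.005 0 0 0 0; 0 -0.005 0 0 0 0; 0 -0.005 0 0 0 0; 0 -0.005 0 0 0 0; 0 -0.005 0 0 0 0; 0 -0.005 0 0 0 0; 0 -0.004 0 0 0 0; 0 -0.003 0 0 0 0; 0 -0.002 0 0 0 0; 0 -0.002 0 0 0 0; 0 -0.001 0 0 0 0; 0 0 0 0 0 0; 0 0 0 0 0 0"

```text
t: 6.65
position: [0.4934, 0.2945, 0.1191]
eef_rot: [0.003, 0.995, 0.104, 0.0]
contact_force: [1.8, -12.4, 7.2]
gripper_width: 0.014
grip_force: 15.0
```

Run:
```python
from h import *
s=ctrl.state();p=cur()[0]
d=p-np.array([.5015,.257,.1191]);a=.206
print("travel",-np.sin(a)*d[0]+np.cos(a)*d[1],np.cos(a)*d[0]+np.sin(a)*d[1],s["contact_force"],s["grip_force"],s["gripper_width"])
```

```text
travel 0.03839730363923421 -0.0002680551578688765 [  1.76028269 -12.43101236   7.16626341] 14.998095631599426 0.013958032559165008
```

Request:
apply_moves --rows "0 -0.001 0 0 0 0; 0 -0.001 0 0 0 0; 0 0 0 0 0 0; 0 0 0 0 0 0; 0 0 0 0 0 0" --force 30

```text
t: 7.15
position: [0.4933, 0.2947, 0.119]
eef_rot: [0.005, 0.995, 0.104, 0.0]
contact_force: [1.8, -17.9, 6.8]
gripper_width: 0.0139
grip_force: 30.0
```

Run:
```python
from h import *
s=ctrl.state();p=cur()[0]
d=p-np.array([.5015,.257,.1191]);a=.206
print("travel",-np.sin(a)*d[0]+np.cos(a)*d[1],np.cos(a)*d[0]+np.sin(a)*d[1],s["contact_force"],s["grip_force"],s["gripper_width"])
```

```text
travel 0.03854416805064105 -0.00027498496037230667 [  1.76921612 -17.94427858   6.83381221] 29.99941349029541 0.013921661865563373
```

The push force climbed to 18 N with no further movement, so the catch is at its stop. I'll release it, rise and turn for the handle.

Request:
apply_moves --rows "0 0.002 0 0 0 0; 0 0 0 0 0 0; 0 0 0 0 0 0; 0 0 0 0 0 0; 0 0 -0.02 0 0 0; 0 0 -0.03 0 0 0; 0 0 -0.03 0 0 0; 0 0 -0.03 0 0 0; 0 0 -0.03 0 0 0; 0 0 -0.03 0 0 0; 0 0 0 0 0 0; 0 0 0 0 0 0" --jaw 0.55

```text
t: 8.35
position: [0.4927, 0.2985, 0.2891]
eef_rot: [-0.0, 0.995, 0.103, 0.0]
contact_force: [0.4, 0.1, -0.5]
gripper_width: 0.0505
grip_force: 0.0
```

```bash
python3 look.py w2
python3 - <<'E'
from h import *
delta(w(-.128,0,.25),down(.206+np.pi/2)); print(ctrl.state()["q"])
E
```

```text
box [([0.558, 0.139, 0.002], 0.64)]
lid_hinge [([0.639, 0.153, 0.09], 0.9)]
lid_handle []
catch_tab [([0.491, 0.295, 0.137], 0.64), ([0.484, 0.427, -0.002], 0.64)]
tab top [324.8 194.6] bar ends [381.  265.1] [480.5 265.2] corner [341.5 223.5]
8.6 [0.49274953 0.29845013 0.28909018]
shift [0.0011 0.0424 0.1706] rot [0.0008 0.0025 0.0009]
shift [-0.0923  0.1705  0.0379] rot [-1.3000e-03  2.6000e-03 -1.5699e+00]
[5.23922261e-01 2.86226406e-01 1.42868893e+00 3.06805907e-06
 1.42927325e+00 1.88782316e+00]
```

View pics/w2.png

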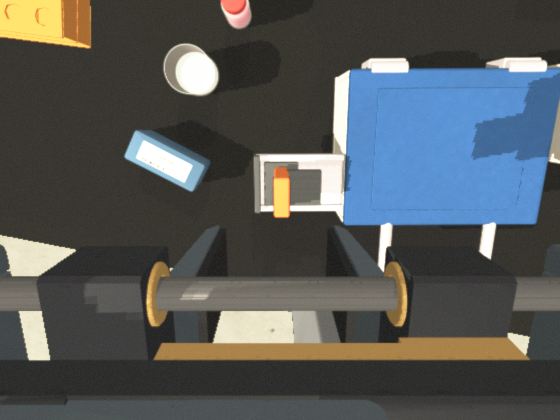

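Run:
```python
from h import *
import cv2
m=ctrl.camera_model("wrist"); M=m["mount"]; f=210/np.tan(np.radians(m["vfov"]/2))
def rng(fn):
    im=cv2.imread(fn); h=cv2.cvtColor(im,cv2.COLOR_BGR2HSV)
    k=cv2.inRange(h,(5,170,120),(20,255,255)); k[:150]=0;k[240:]=0
    k[:,:240]=0;k[:,320:]=0
    ys,xs=np.nonzero(k); return [ (y,xs[ys==y].min(),xs[ys==y].max()) for y in (190,200,210)]
def px(X,p,R):
    c=M[:3,:3].T@(R.inv().apply(X-p)-M[:3,3]); return m["cx"]+f*c[0]/c[2],m["cy"]+f*c[1]/c[2]
p,R=cur()
for t in (.036,.038,.04): print(t,[np.round(px(w(-.035,.128+t+e,.15),p,R),1) for e in (-.007,.007)])
p1=np.array([0.50117788,0.25242575,0.27405154])
print(0,[np.round(px(w(-.035,.128+e,.15),p1,down(.206)),1) for e in (-.007,.007)])
print(rng("pics/w1.png"),rng("pics/w2.png"))
```

```text
0.036 [array([291. , 193.8]), array([275. , 193.8])]
0.038 [array([288.7, 193.8]), array([272.8, 193.8])]
0.04 [array([286.5, 193.8]), array([270.5, 193.8])]
0 [array([279.7, 197. ]), array([263., 197.])]Traceback (most recent call last):
  File "<stdin>", line 15, in <module>
  File "<stdin>", line 8, in rng
    return umr_minimum(a, axis, None, out, keepdims, initial, where)
ValueError: zero-size array to reduction operation minimum which has no identity
```

Run:
```python
import cv2
for fn in ("w1","w2"):
    im=cv2.imread(f"pics/{fn}.png")
    for y in (190,200,208): print(fn,y,[int(v[2])-int(v[0]) for v in im[y,258:296]])
```

```text
w1 190 [17, 14, 19, 51, 158, 142, 136, 138, 137, 137, 137, 138, 135, 138, 135, 137, 137, 138, 142, 157, 174, 65, 12, 11, 8, 8, 11, 9, 10, 10, 10, 10, 10, 11, 11, 8, 10, 11]
w1 200 [18, 14, 15, 46, 161, 140, 137, 138, 136, 138, 140, 138, 138, 137, 139, 140, 138, 139, 143, 159, 175, 65, 16, 13, 15, 14, 13, 12, 13, 14, 14, 13, 10, 10, 11, 10, 9, 12]
w1 208 [1, 1, 0, 3, 95, 133, 137, 137, 138, 141, 138, 139, 139, 138, 136, 140, 138, 138, 142, 154, 161, 49, 1, 1, 1, 0, 0, 0, 0, 0, 0, 0, 0, 0, 0, 0, 0, 0]
w2 190 [13, 14, 27, 15, 14, 20, 20, 16, 17, 15, 16, 14, 13, 12, 22, 128, 150, 144, 143, 143, 142, 142, 143, 143, 144, 146, 143, 146, 145, 149, 163, 166, 36, 7, 6, 9, 11, 9]
w2 200 [14, 11, 22, 20, 15, 21, 23, 16, 16, 15, 14, 16, 15, 16, 21, 119, 155, 145, 144, 146, 144, 145, 145, 144, 144, 144, 145, 144, 143, 150, 166, 158, 35, 10, 8, 9, 9, 8]
w2 208 [19, 17, 25, 14, 10, 11, 9, 10, 9, 5, 0, 0, 0, 0, 1, 53, 146, 146, 144, 143, 143, 145, 143, 145, 143, 145, 143, 147, 147, 149, 162, 106, 13, 0, 0, 0, 0, 0]
```

Relative to the first image, the tab has moved only about 37 mm. I'll push it outward again with the inner finger to confirm the stop.

Request:
apply_moves --rows "0 0.002 0.03 0 0 0; 0 0 0.03 0 0 0; 0 0 0.03 0 0 0; 0 0 0.03 0 0 0; 0 0 0.03 0 0 0; 0 0 0.018 0 0 0; 0 0 0 0 0 0; 0 -0.004 0 0 0 0; 0 -0.004 0 0 0 0; 0 -0.002 0 0 0 0; 0 0 0 0 0 0; 0 0 0 0 0 0" --jaw 0.35

```text
t: 9.8
position: [0.4924, 0.3034, 0.1219]
eef_rot: [0.003, 0.995, 0.104, 0.001]
contact_force: [3.6, -7.8, -1.6]
gripper_width: 0.0318
grip_force: 4.5
```

Request:
apply_moves --rows "0 -0.002 0 0 0 0; 0 -0.002 0 0 0 0; 0 0 0 0 0 0; 0 0 0 0 0 0"

```text
t: 10.2
position: [0.4923, 0.3037, 0.1218]
eef_rot: [0.006, 0.994, 0.105, 0.001]
contact_force: [6.7, -19.0, 0.2]
gripper_width: 0.032
grip_force: 9.6
```

Request:
apply_moves --rows "0 -0.002 0 0 0 0; 0 -0.002 0 0 0 0; 0 0 0 0 0 0; 0 0 0 0 0 0"

```text
t: 10.6
position: [0.4922, 0.304, 0.1217]
eef_rot: [0.01, 0.994, 0.105, 0.001]
contact_force: [8.8, -28.8, 2.1]
gripper_width: 0.0318
grip_force: 14.8
```

The tab doesn't move at 29 N, so the catch is fully out. Moving to the handle.

Request:
apply_moves --rows "0 0.008 0 0 0 0; 0 0.006 0 0 0 0; 0 0 -0.02 0 0 0; 0 0 -0.03 0 0 0; 0 0 -0.03 0 0 0; 0 0 -0.03 0 0 0; 0 0 -0.03 0 0 0; 0 0 -0.03 0 0 0; 0 0 0 0 0 -0.14; 0 0 0 0 0 -0.14; 0 0 0 0 0 -0.14; 0 0 0 0 0 -0.14; 0 0 0 0 0 -0.14; 0 0 0 0 0 -0.14; 0 0 0 0 0 -0.14; 0 0 0 0 0 -0.14; 0 0 0 0 0 -0.14; 0 0 0 0 0 -0.14; 0 0 0 0 0 -0.14; 0 0 0 0 0 0" --jaw 0.5

```text
t: 12.6
position: [0.4923, 0.3007, 0.2919]
eef_rot: [0.0, 0.642, 0.767, 0.001]
contact_force: [0.3, 0.6, 0.5]
gripper_width: 0.0452
grip_force: 0.0
```

Run:
```python
from h import *
print(ctrl.state()["t"]);delta(w(-.128,0,.25),down(.206+np.pi/2)); print(ctrl.state()["q"])
```

```text
12.6
shift [-0.1762 -0.0877  0.0415] rot [ 0.0016 -0.0013 -0.0294]
[5.28070314e-01 2.84683353e-01 1.42030515e+00 6.89609562e-04
 1.43466006e+00 3.51409032e-01]
```

Request:
apply_moves --rows "-0.035 -0.018 0.005 0 0 -0.029; -0.036 -0.018 0.005 0 0 0; -0.035 -0.018 0.01 0 0 0; -0.035 -0.018 0.01 0 0 0; -0.035 -0.018 0.01 0 0 0; 0 0 0 0 0 0; 0 0 0 0 0 0"

```text
t: 13.3
position: [0.4393, 0.1096, 0.2517]
eef_rot: [0.0, 0.632, 0.775, 0.001]
contact_force: [2.0, 0.6, 0.8]
gripper_width: 0.046
grip_force: 0.0
```

```bash
python3 look.py w3
python3 - <<'E'
from h import *
delta(w(-.128,0,.0722),down(.206+np.pi/2))
E
```

```text
box [([0.561, 0.14, 0.002], 0.88)]
lid_hinge [([0.639, 0.149, 0.09], 0.89)]
lid_handle [([0.436, 0.11, 0.092], 0.94)]
catch_tab []
tab top [409.7  22.5] bar ends [275.6 128. ] [276.3 243.3] corner [334.1  71.4]
13.55 [0.43926375 0.10962721 0.25168123]
shift [0.1298 0.0906 0.1343] rot [ 5.0000e-04 -8.0000e-04  1.5708e+00]
shift [ 0.0018 -0.0025  0.179 ] rot [ 0.0008 -0.0002 -0.    ]
```

View pics/w3.png

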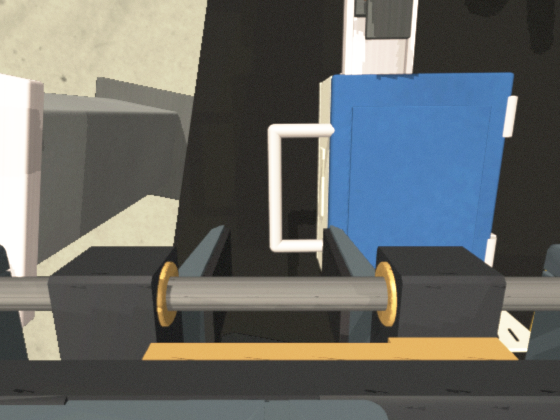

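The bar shows at column 276, between rows 128 and 245, as predicted. I'm descending and pinching it.

Request:
apply_moves --rows "0.002 -0.0025 0.02 0 0 0; 0 0 0.03 0 0 0; 0 0 0.03 0 0 0; 0 0 0.03 0 0 0; 0 0 0.03 0 0 0; 0 0 0.025 0 0 0; 0 0 0.013 0 0 0; 0 0 0 0 0 0; 0 0 0 0 0 0"

```text
t: 14.45
position: [0.4368, 0.1116, 0.0732]
eef_rot: [0.0, 0.631, 0.776, 0.0]
contact_force: [0.0, 0.3, 0.6]
gripper_width: 0.0457
grip_force: 0.0
```

Request:
apply_moves --rows "0 0 0 0 0 0; 0 0 0 0 0 0; 0 0 0 0 0 0; 0 0 0 0 0 0; 0 0 0 0 0 0; 0 0 0 0 0 0; 0 0 0 0 0 0" --jaw 0 --force 30

```text
t: 15.15
position: [0.4376, 0.1112, 0.0734]
eef_rot: [0.001, 0.631, 0.776, 0.001]
contact_force: [4.1, 0.8, 0.6]
gripper_width: 0.0113
grip_force: 30.0
```

Run:
```python
from h import *
# arc rows in tool frame: y tool=+box x? print axis check
p,R=cur(); print(p,R.as_matrix().round(3)); a=.206
print("grasp box", np.array([[np.cos(a),np.sin(a)],[-np.sin(a),np.cos(a)]])@(p[:2]-np.array(BX[:2])), p[2]+.0188)
th=np.radians(np.arange(0,51,2.5)); x=-.206*np.cos(th); z=.206*np.sin(th)
print(np.c_[np.diff(x),-np.diff(z)].round(4).tolist())
```

```text
[0.43756736 0.11123708 0.0733599 ] [[-0.204  0.979  0.003]
 [ 0.979  0.204  0.001]
 [-0.     0.003 -1.   ]]
grasp box [-0.12749223 -0.00080183] 0.09215989619488586
[[0.0002, -0.009], [0.0006, -0.009], [0.001, -0.0089], [0.0014, -0.0089], [0.0018, -0.0088], [0.0021, -0.0087], [0.0025, -0.0086], [0.0029, -0.0085], [0.0033, -0.0084], [0.0036, -0.0082], [0.004, -0.0081], [0.0043, -0.0079], [0.0047, -0.0077], [0.005, -0.0075], [0.0053, -0.0072], [0.0056, -0.007], [0.0059, -0.0068], [0.0062, -0.0065], [0.0065, -0.0062], [0.0068, -0.0059]]
```

Request:
apply_moves --rows "0 0.0002 -0.009 0 0 0; 0 0.0006 -0.009 0 0 0; 0 0.001 -0.009 0 0 0; 0 0 0 0 0 0; 0 0 0 0 0 0"

```text
t: 15.65
position: [0.4393, 0.1116, 0.1]
eef_rot: [0.001, 0.631, 0.776, 0.001]
contact_force: [6.7, 1.9, -4.2]
gripper_width: 0.0113
grip_force: 30.0
```

Request:
apply_moves --rows "0 0.0014 -0.0089 0 0 0; 0 0.0018 -0.0088 0 0 0; 0 0.0021 -0.0087 0 0 0; 0 0.0025 -0.0086 0 0 0; 0 0.0029 -0.0085 0 0 0; 0 0.0033 -0.0084 0 0 0; 0 0.0036 -0.0082 0 0 0; 0 0.004 -0.0081 0 0 0; 0 0.0043 -0.0079 0 0 0; 0 0.0047 -0.0077 0 0 0; 0 0.005 -0.0075 0 0 0; 0 0.0053 -0.0072 0 0 0; 0 0.0056 -0.007 0 0 0; 0 0.0059 -0.0068 0 0 0; 0 0.0062 -0.0065 0 0 0; 0 0.0065 -0.0062 0 0 0; 0 0.0068 -0.0059 0 0 0; 0 0 0 0 0 0; 0 0 0 0 0 0; 0 0 0 0 0 0"

```text
t: 17.65
position: [0.507, 0.1261, 0.2318]
eef_rot: [-0.001, 0.631, 0.776, -0.001]
contact_force: [-5.5, 0.5, 1.2]
gripper_width: 0.0112
grip_force: 30.0
```

```bash
cat > ang.py <<'E'
from h import *
p,R=cur(); s=ctrl.state(); g=p-.0188*R.as_matrix()[:,2]; a=.206
b=np.array([[np.cos(a),np.sin(a)],[-np.sin(a),np.cos(a)]])@(g[:2]-np.array(BX[:2]))
# bar in closed state was gripped at box x -.1275, z .0922 (nominal -.128,.091)
dx=b[0]+.0005-.078; dz=g[2]-.0012-.091
print(s["t"],"lid deg",np.degrees(np.arctan2(dz,-dx)),"asin",np.degrees(np.arcsin(dz/.206)),"r",np.hypot(dx,dz),s["contact_force"],s["grip_force"],s["gripper_width"],np.abs(s["joint_vel"]).max())
E
python3 ang.py
python3 - <<'E'
from h import *
import cv2
for n in("top","scene"): cv2.imwrite(f"pics/{n}1.png",cv2.resize(ctrl.capture(n)[100:300,150:350,::-1],None,fx=3,fy=3,interpolation=cv2.INTER_CUBIC))
cv2.imwrite("pics/w4.png",ctrl.capture("wrist")[:,:,::-1])
for c in("scene","top","wrist"):
  for n in("lid_handle","catch_tab"): print(c,n,[(np.round(d["centre"],3).tolist(),round(d["conf"],2)) for d in ctrl.place_of(c,n)[:2]])
E
```

```text
17.65 lid deg 49.77541516547905 asin 50.238080112822466 r 0.2074002213384381 [-5.53861512  0.51701689  1.22395615] 29.984022974967957 0.01124256485595098 0.001247791299781053
scene lid_handle [([0.503, 0.123, 0.248], 0.74)]
scene catch_tab [([0.493, 0.295, 0.134], 0.67)]
top lid_handle []
top catch_tab [([0.495, 0.29, 0.138], 0.53)]
wrist lid_handle [([0.505, 0.124, 0.246], 0.68)]
wrist catch_tab []
```

View pics/scene1.png

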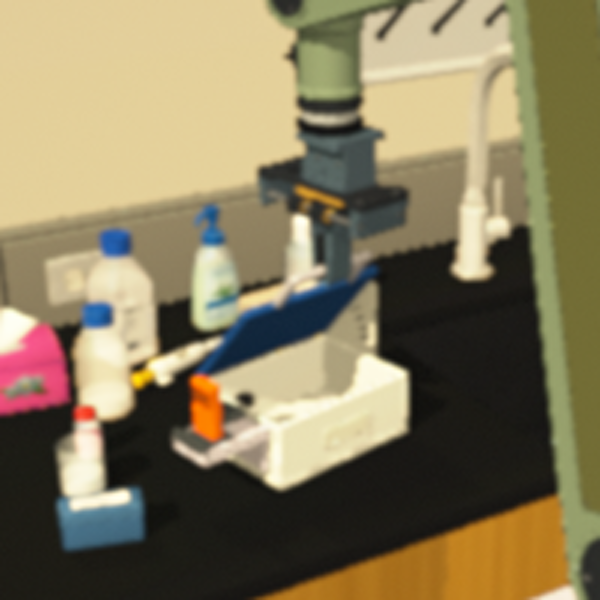

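View pics/w4.png

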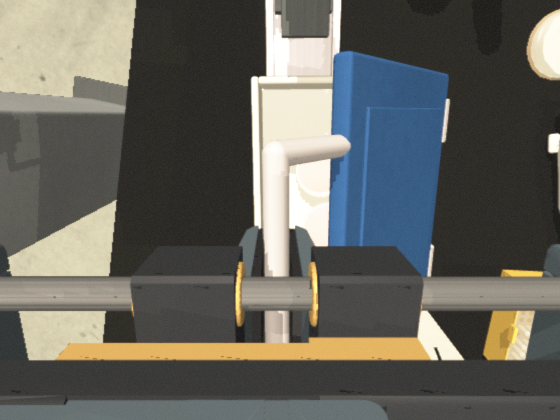

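```bash
python3 ang.py
python3 - <<'E'
from h import *
p,R=cur(); m=ctrl.camera_model("wrist"); M=m["mount"]; f=210/np.tan(np.radians(m["vfov"]/2))
def px(X):
    c=M[:3,:3].T@(R.inv().apply(X-p)-M[:3,3]); return np.round([m["cx"]+f*c[0]/c[2],m["cy"]+f*c[1]/c[2]],1).tolist()
for d in(47,50,53):
    t=np.radians(d); pt=lambda r,n,y: px(w(.078-r*np.cos(t)+n*np.sin(t),y,.091+r*np.sin(t)+n*np.cos(t)))
    print(d,"front top",pt(.156,.006,.102),"front bot",pt(.156,-.006,.102),"hinge top",pt(0,.006,.102),"bar end",pt(.206,0,.055))
E
```

```text
18.1 lid deg 49.774340801579456 asin 50.24263884476089 r 0.20741724049934998 [-5.74243553  2.20866244  1.63931348] 29.984005093574524 0.011083504842261118 0.0014472014154342436
47 front top [344.8, 46.9] front bot [325.0, 49.8] hinge top [452.0, 71.8] bar end [266.2, 148.6]
50 front top [359.8, 45.0] front bot [338.2, 47.8] hinge top [452.1, 71.8] bar end [284.7, 150.2]
53 front top [376.0, 43.1] front bot [352.6, 45.9] hinge top [452.2, 71.8] bar end [305.8, 151.8]
```

The wrist view shows the lid corner at (353,54), the bar at column 276 and the hinge corner at column 447, which fits 50° within about half a degree. The arm is still and the grip is firm, so I'm handing in.

```bash
python3 -c "
from rig import ctrl
print(ctrl.close_job())"
```

```text
the job is handed in; nothing more can be done
None
```

The job is handed in: the catch is out against its stop, and the gripper is holding the lid still at about 50 degrees (49.4 to 50.2 by my measurements). The wrist images put the catch travel nearer 37 mm than 40 mm, but it would not move further at 29 N.

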